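# Load a supply board in the test cradle and hold the cam lever at full lift

## Robot

A 6-joint arm with a two-finger parallel gripper is mounted at the origin on a cart in front of the work surface, level with it; the furniture and walls round the work are solid. World frame = base frame: x ahead of the robot, y to its left, z up, the work surface at z = 0. Lengths are in mm, angles in rad, forces in N, time in s.
With the tool pointing down it reaches from about 425 to 925 mm from the base axis. Payload 12.5 kg.
Tool frame: the origin (TCP) lies midway between the tips of the shut fingers; the grasp point (between the pads) lies 19 mm behind it; z points along the fingers, y is the line along which they close (so a half turn about z gives the same grasp; the last joint's range is limited). The gripper opens to 85 mm and grips with 20 to 120 N. Pads are 22 mm wide; open, the fingers measure 114 mm over their backs; the gripper's body (76 mm by 85 mm) begins 54 mm behind the grasp point. The pads swing forward as they close: fully open they stand 13 mm farther back than shut.
Start: joints at [1.019, 0.491, 1.559, -0, 1.092, -0.106], TCP at [269.474, 563.942, 211.027] pointing down, gripper open.
Joint ranges: [-3.1, 3.1], [-0.84, 2.19], [0.05, 2.79], [-1.13, 4.28], [0.06, 2.93], [-2.69, 2.69]. Speed limits (rad/s): [2.22, 2.22, 2.79, 3.14, 3.14, 3.14].

## Interface

Orientations are given as a rotation vector (axis times angle).
In Python, from workcell import manip, eyes gives the robot as it stands. The module is installed in compiled form; this text tells all that it offers.
- The arm moves only by the shell command python3 -m crank 'ROWS' [FORCE]. ROWS is JSON, a list of rows, each an object with "fingers": the finger opening in cm, from 0 to 8.54; "slide": the shift along the tool's x, y, z in cm, a list of three; "twist": the turn about the tool's z in rad. In form: [{"fingers": fingers, "slide": [x, y, z], "twist": twist}, ...]. A call has 1 to 12 rows; each row shifts and turns the commanded pose from where the row before left it, along the tool's axes as they then stand; what a row does not reach is not made up. A row lasts 1/8 s, in which the tool goes at most 62.5 mm and 10.7 degrees, less where a joint would pass 70% of its speed; a pose out of reach is approached as far as the arm can. A call with a gripper value outside its range is refused whole. The fingers move at their own pace and stop on an object; FORCE is the grip in N (left out, the last holds). Time passes only in rows, so rows that do not move let the fingers close. It gives the time, the measured TCP pose, the force, the opening and the grip force at its end, in the units of the state.
- manip.get_state(): the state, without advancing time (a new reading comes with each control period).
- eyes.snapshot(name): name is "scene" or "top" or "wrist"; returns (picture, depth): 480x640x3 uint8, red, green, blue; 480x640 float32, mm along the optical axis (not along the pixel's ray), 0 where there is no reading.
- eyes.camera_info(name): a dict with "fx", "fy", "cx", "cy" (pixels), "rvec" (rotation vector, rad) and "tvec" (3), from world to camera coordinates, as OpenCV has them. Camera axes: x right, y down, z forward; pixel columns grow to the right and rows downward; lengths in mm; the calibration is good to about 2 mm. The wrist camera is an equidistant fisheye: a pixel r from the principal point sees the ray r / f radians off the axis. A picture is of the moment at which its call begins: read the wrist's pose just before it. camera_info takes no time and is no camera call; for the wrist camera it gives the pose at the moment of the call.
- manip.job_done(): hands the job in; it is judged then, once.
The state is a dict: "time_s": time; "joints": joint angles; "qvel": joint speeds; "joint_torque": joint torques, N m; "position": TCP position; "orientation": TCP orientation; "ft_force": force on the tool from outside, world axes, zero at the start; "ft_torque": the same for the moment, N m; "finger_gap": opening from 0.0 (shut) to 1.0 (fully open); "gripper_force": force on a finger pad.
Only numpy, scipy, OpenCV 4.12 (cv2) and the standard library are available. Lean on these libraries where they do the work, as an engineer would, in place of code of your own. Each camera call takes 0.05 s, during which the arm holds its last target. There are 200 camera calls.

## Task

Load the loose supply board that lies to the left of the steel test cradle: lay it flat in the cradle's black nest between the corner guides, white connector at the closed end so that its other end faces the brass contacts, and let go of it. Then take the upright black grip of the cam lever and swing it clockwise (seen from above) to the cam's highest lift, where the arm stands over the black index line on the base and the contacts press hard on the board; past the line the cam drops off again, and a spring throws the lever back when it is let go, so finish with the gripper still holding it there for the test. Leave the other things on the bench where they are.

Things in the scene. Friction and masses are not known exactly. Their poses are not given: they have to be found in the camera images.
- board: the loose supply board: green circuit board 46 x 72 x 4.4 mm with a black and yellow transformer (20 wide, 28 long, top 25 mm up, its middle 7 mm from the origin towards the plain end) and low parts. Origin: centre of the underside; z up, x across, y along, towards the end with the white connector (35.5 mm away). Take it by the long edges (46 mm) or the transformer (20 mm); about 55 g
- board_contact_end (a point): middle of the board's plain end (no connector): 36.5 mm from its origin along its -y, 2 mm up; this end must face the brass contacts
- cradle: heavy steel base plate 104 x 200 x 16 mm that does not move. Origin: bench level; the plate spans x -52..52, y -119..81 mm. x points away from the index-line side, y along it from the cam to the closed end of the nest, z up. Nest: black floor 38 mm wide, 24 mm up; at each end a pair of corner guides 49 mm apart, 13 mm above the floor, flared at the top, with 50 mm between the pairs for fingers
- nest_seat (a point): where the board's origin lies when pressed home on the closed end: on the nest floor, at x 0, y 26, z 24 mm in the cradle's axes; board and cradle axes then agree. The nest is 82 mm long, so the board may first be laid up to 10 mm short of this point, towards the cam (-y); the contacts push it home. Fence at the closed end: 36 mm above the bench, flared to 41 mm
- contact_head: black block 40 mm wide with seven brass contacts on a sprung carriage, at the cam end of the nest, 26 to 42 mm above the bench; the cam drives it along the cradle's +y. Its springs give after it has closed the 10 mm of slack: about 7 N on the board at the highest lift. Origin: bench level, back face of the block
- cam_lever (a joint): angle of the cam lever, rad: 0 at its rest stop, growing clockwise seen from above; highest lift at 1.90, where the arm points along the cradle's -x over the index line; far stop at 2.50. A return spring pulls it to 0 with 0.15 N m at rest and 0.35 N m at 1.90 (about 4 N at the grip), and the cam adds up to 0.1 N m on the way
- lever_grip: upright black revolving grip at the end of the lever: 23 mm across, 44 mm tall. Origin: centre of its underside, 60.5 mm above the bench, 95 mm from the pivot; the steel arm (14 mm wide, top 60 mm up) lies just below. It turns freely about its own upright axis, so the gripper need not turn with the lever
- lever_pivot (a point): point on the lever's upright axis, 56 mm above the bench, at x 0, y -75 mm in the cradle's axes
- index_line (a point): black line across the base from the cam to the plate's edge, 50 mm from the lever's axis along the cradle's -x, 16 mm above the bench: the arm lies over it at the highest lift
- flux_bottle: bystander: white squeeze bottle with a needle tip, 35 mm across, 105 mm tall, behind the nest; origin under its centre
- solder_spool: bystander: reel of solder wire, 54 mm across, 46 mm tall; origin under its centre
- esd_brush: bystander: black brush 16 x 122 x 10 mm lying in front of the cradle; origin under its middle, y along it
- screw_tray: bystander: round steel dish of screws, 87 mm across, 20 mm tall; origin under its centre
Things that resemble listed ones, but are neither listed nor needed, are in the scene too. Leave any blue or purple look-alike of the board alone.

How it is judged:
By the outcome, as a careful person would: the job done as asked, in the order asked, and still so for the second after the job is handed in, while the arm keeps its last pose, push and grip.
It also fails if it takes over 45 s, if anything falls off the work surface, if the arm or the gripper's body presses on something with over 40 N, if the wrist force passes 120 N, or if a joint passes its speed limit or range.

## Working session

There is one attempt and no reset: what is moved stays moved. The work goes in short steps, Python scripts to look and compute and a shell command to move; the robot and the scene stay as the last step left them, time stands still between calls to the robot, and variables do not carry over. Pictures are saved under pics/ and viewed, at most 10 in all, crops included, and the job is handed in when it is done.

```bash
mkdir -p pics
cat > h.py <<'E'
import numpy as np, cv2
from workcell import manip, eyes
def snap(n,f):
    i=eyes.camera_info(n); p,d=eyes.snapshot(n); cv2.imwrite('pics/'+f+'.png',p[...,::-1]); np.savez('pics/'+f,p=p,d=d,**{k:np.array(v) for k,v in i.items()}); return p,d,i
def cloud(d,i):
    R=cv2.Rodrigues(np.array(i['rvec'],float))[0]; t=np.array(i['tvec'],float).ravel()
    v,u=np.mgrid[:480,:640]; c=np.stack([(u-i['cx'])/i['fx']*d,(v-i['cy'])/i['fy']*d,d],-1)
    return (c-t)@R
E
python3 - <<'E'
from h import *
s=manip.get_state();print(s['position'],s['orientation'],s['finger_gap'],s['time_s'])
p,d,i=snap('top','top0');print(i)
snap('scene','scene0')
E
```

```text
[269.32964511 563.70004459 210.41777342] [-6.94450193e-01 -3.06347760e+00  1.66862545e-03] 0.996554939547903 0.0
{'fx': 502.6332255009257, 'fy': 502.6332255009257, 'cx': 314.18822759803265, 'cy': 242.85607028026095, 'rvec': array([ 2.18030122, -2.0417851 ,  0.21060542]), 'tvec': array([ 55.71021147, 553.96109979, 844.58277399])}
```

View pics/top0.png

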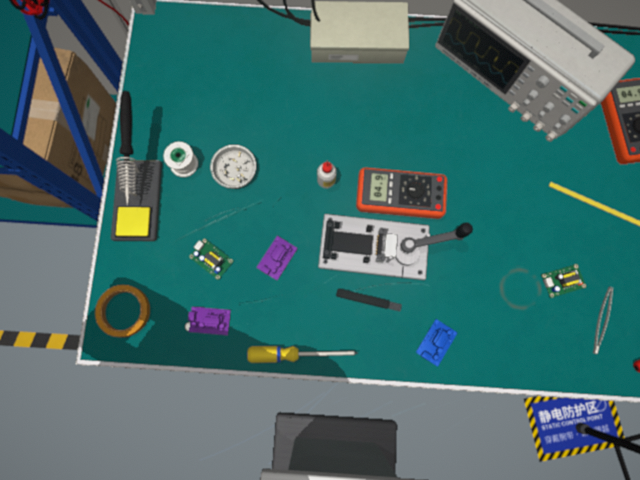

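View pics/scene0.png

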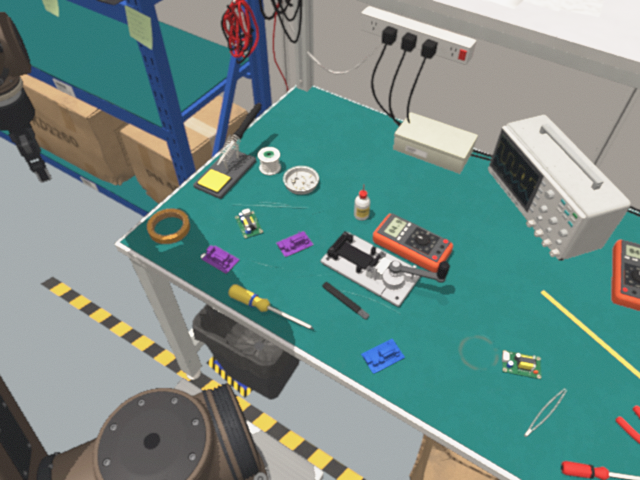

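Run:
```python
from h import *
z=np.load('pics/top0.npz');i={k:z[k] for k in z};p=i['p'];d=i['d']
C=cloud(d,i)
a=cv2.resize(p[230:290,180:245],None,fx=6,fy=6,interpolation=2)
b=cv2.resize(p[200:290,310:480],None,fx=4,fy=4,interpolation=2)
o=np.zeros((370+370,800,3),np.uint8)
a=a[:360]
o=np.zeros((600,800,3),np.uint8)
b=cv2.resize(p[205:285,312:482],None,fx=3.5,fy=3.5,interpolation=2)
o[:b.shape[0],:b.shape[1]]=b
a=cv2.resize(p[232:284,184:240],None,fx=5.5,fy=5.5,interpolation=2)
o[290:290+a.shape[0],:a.shape[1]]=a
cv2.imwrite('pics/crop0.png',o[...,::-1])
X,Y,Z=C[...,0],C[...,1],C[...,2]
print('table z',np.median(Z[300:330,330:420]))
# board: points above table in region
reg=np.zeros(d.shape,bool);reg[232:284,184:240]=1
rgb=p.astype(int)
m=reg&(d>0)&(Z>2.5)
r=cv2.minAreaRect(C[m][:,:2].astype(np.float32));print('board',m.sum(),r,cv2.boxPoints(r))
mt=reg&(Z>18);print('transf',mt.sum(),C[mt].mean(0),cv2.minAreaRect(C[mt][:,:2].astype(np.float32)))
w=reg&(rgb.min(2)>170);n,l,st,c=cv2.connectedComponentsWithStats(w.astype(np.uint8))
for k in range(1,n):
  if st[k,4]>3: print('white',st[k,4],c[k],C[l==k].mean(0))
reg[:]=0;reg[210:282,314:434]=1
m=reg&(Z>10)&(Z<22);r=cv2.minAreaRect(C[m][:,:2].astype(np.float32));print('plate',r,cv2.boxPoints(r),np.median(Z[m]))
reg[:]=0;reg[215:245,445:480]=1
m=reg&(Z>90);print('grip',m.sum(),C[m].mean(0),C[m].min(0),C[m].max(0))
```

```text
table z 1.2485053090996092
board 1372 ((519.4600219726562, 284.7344055175781), (99.36337280273438, 105.76118469238281), 4.973627090454102) [[465.3808  333.10864]
 [474.55    227.74565]
 [573.53925 236.36017]
 [564.37006 341.72314]]
transf 240 [507.8080744  273.22875117  61.78532253] ((457.5018310546875, 194.67642211914062), (287.99102783203125, 26.27254295349121), 56.6020622253418)
white 44 [198.20454545 245.09090909] [538.91143938 308.77904694  16.07288416]
white 10 [195.8 253. ] [523.00828229 310.64649669  19.78005753]
white 15 [201.4 257.6] [515.18128535 299.48397037  19.02212993]
white 9 [217.33333333 268.88888889] [495.83885271 267.46953228  20.49002555]
plate ((567.525390625, -23.800460815429688), (205.9966278076172, 121.09710693359375), 87.1622085571289) [[ 501.95178  -123.6748  ]
 [ 622.9004   -129.67014 ]
 [ 633.099      76.073875]
 [ 512.1504     82.069214]] 16.86836848484041
grip 164 [ 574.02175262 -156.30773296  132.35699038] [ 367.27237245 -177.30307874   90.09907139] [594.03815019  81.69009713 939.00709386]
```

View pics/crop0.png

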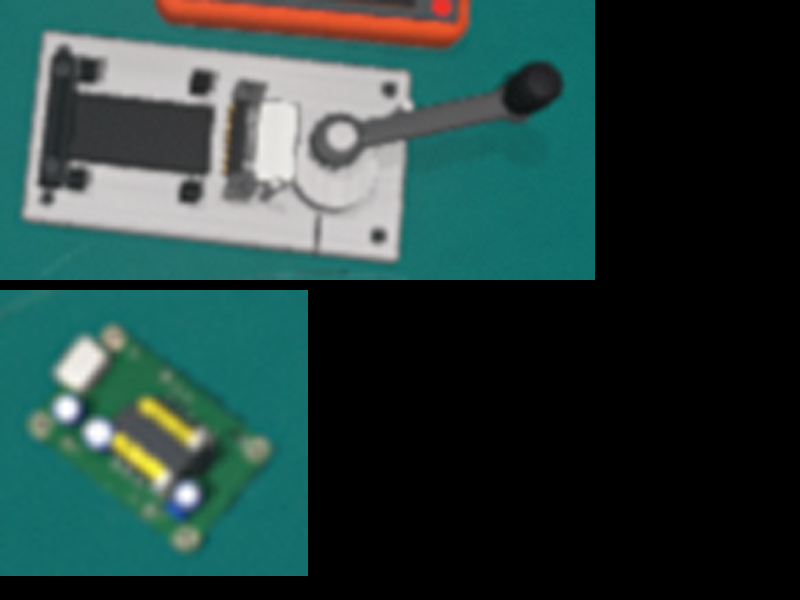

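```bash
cat >> h.py <<'E'
def ray(i,uv,z):
    R=cv2.Rodrigues(np.array(i['rvec'],float))[0]; t=np.array(i['tvec'],float).ravel()
    uv=np.atleast_2d(np.array(uv,float)); q=np.c_[(uv[:,0]-i['cx'])/i['fx'],(uv[:,1]-i['cy'])/i['fy'],np.ones(len(uv))]@R
    o=-R.T@t; return o+q*((z-o[2])/q[:,2])[:,None]
E
python3 - <<'E'
from h import *
z=np.load('pics/top0.npz');i={k:z[k] for k in z}
f=lambda L,s,o:(np.array(L)+.5)/s-.5+o
h=ray(i,f([(112,338-290),(38,425-290),(185,538-290),(258,447-290)],5.5,[184,232]),4.4)[:,:2]
print('holes',h.round(1),'c',h.mean(0)); e=(h[0]+h[1]-h[2]-h[3])/2;print('y axis',e,np.linalg.norm(e),np.arctan2(e[1],e[0]),'w',np.linalg.norm(h[0]-h[1]),np.linalg.norm(h[2]-h[3]))
c=ray(i,f([(45,33),(410,70),(400,262),(22,218)],3.5,[312,205]),16)[:,:2];print('plate',c.round(1));e=(c[0]+c[3]-c[1]-c[2])/2;print(e,np.linalg.norm(e),np.linalg.norm(c[0]-c[3]),np.linalg.norm(c[1]-c[2]))
y=e/np.linalg.norm(e);x=np.array([y[1],-y[0]]);O=c.mean(0)+19*y
print('yaw of cradle y',np.arctan2(y[1],y[0]),'O',O,'pivot',O-75*y,'seat',O+26*y)
g=ray(i,f([(541,80)],3.5,[312,205]),104.5)[0,:2];print('grip',g,'dist',np.linalg.norm(g-(O-75*y)))
pv=ray(i,f([(342,136)],3.5,[312,205]),64)[0,:2];print('pivot img',pv)
for n,uv in dict(bottle=(327,178),spool=(180,158)).items(): print(n,ray(i,uv,50))
v=g-(O-75*y);print('grip ang in cradle',np.arctan2(v@y,v@x))
# nest floor corners z=24
print('nest floor',ray(i,f([(75,92),(213,105),(210,172),(70,162)],3.5,[312,205]),24)[:,:2])
print('guides',ray(i,f([(92,68),(203,81),(190,190),(76,180)],3.5,[312,205]),37)[:,:2])
E
```

```text
holes [[551.  301.8]
 [519.  323.8]
 [483.4 269.4]
 [516.3 247.7]] c [517.4211303  285.66522042]
y axis [35.12806966 54.23486744] 64.61735156671986 0.9960377809173732 w 38.85020917323844 39.39625050668823
plate [[ 614.4   76.5]
 [ 606.8 -121.5]
 [ 502.  -118.2]
 [ 512.4   82.5]]
[  8.98199018 199.30399705] 199.50628909203 102.19647843509317 104.78650173288999
yaw of cradle y 1.5257600161428455 O [559.75793862  -1.19925981] pivot [556.38135703 -76.12321257] seat [560.92848691  24.77437715]
grip [ 583.00010637 -165.85963025] dist 93.60118842923787
pivot img [557.53188388 -77.08195382]
bottle [[674.63521662  76.28397231  50.        ]]
spool [[695.65298471 352.97378086  50.        ]]
grip ang in cradle -1.2373954104422746
nest floor [[580.8392351   58.56331333]
 [578.58067342 -15.24796233]
 [542.19727793 -15.18721886]
 [542.7047233   59.00798451]]
guides [[591.36816442  50.69117491]
 [588.18020872  -8.0683266 ]
 [529.5158032   -3.82930099]
 [530.89414677  55.65569304]]
```

```bash
python3 -m crank '[{"fingers":6.5,"slide":[0,0,0],"twist":0.17},{"fingers":6.5,"slide":[0,0,0],"twist":0.17},{"fingers":6.5,"slide":[0,0,0],"twist":0.17},{"fingers":6.5,"slide":[0,0,0],"twist":0.17},{"fingers":6.5,"slide":[0,0,0],"twist":0.17},{"fingers":6.5,"slide":[0,0,0],"twist":0.17},{"fingers":6.5,"slide":[0,0,0],"twist":0.17},{"fingers":6.5,"slide":[0,0,0],"twist":0.17},{"fingers":6.5,"slide":[0,0,0],"twist":0.17},{"fingers":6.5,"slide":[0,0,0],"twist":0.17}]' 30
python3 -m crank '[{"fingers":6.5,"slide":[-0.99,3.59,1.1],"twist":0},{"fingers":6.5,"slide":[-0.99,3.59,1.1],"twist":0},{"fingers":6.5,"slide":[-0.99,3.59,1.1],"twist":0},{"fingers":6.5,"slide":[-0.99,3.59,1.1],"twist":0},{"fingers":6.5,"slide":[-0.99,3.59,1.1],"twist":0},{"fingers":6.5,"slide":[-0.99,3.59,1.1],"twist":0},{"fingers":6.5,"slide":[-0.99,3.59,1.1],"twist":0},{"fingers":6.5,"slide":[-0.99,3.59,1.1],"twist":0},{"fingers":6.5,"slide":[-0.99,3.59,1.1],"twist":0},{"fingers":6.5,"slide":[-0.99,3.59,1.1],"twist":0},{"fingers":6.5,"slide":[0,0,0],"twist":0}]'
cat >> h.py <<'E'
def pose():
    s=manip.get_state();R=cv2.Rodrigues(np.array(s['orientation'],float))[0];p=np.array(s['position'])
    print('t',round(s['time_s'],2),'p',p.round(1),'yawY',round(float(np.arctan2(R[1,1],R[0,1])),3),'tilt',R[:,2].round(3),'F',np.round(s['ft_force'],1),'gap',round(s['finger_gap']*85.4,1),'gf',round(float(s['gripper_force']),1),'q',np.round(s['joints'],2));return p,R
def go(x,y,z,yaw):
    p,R=pose();d=R.T@(np.array([x,y,z])-p);cy=np.arctan2(R[1,1],R[0,1]);tw=(cy-yaw+np.pi/2)%np.pi-np.pi/2
    print('slide cm',(d/10).round(2),'twist',round(float(tw),3))
E
python3 - <<'E'
from h import *
go(517.4,285.7,0,-.575)
p,d,i=snap('wrist','w1');print(i)
E
```

```text
time_s: 1.35
position: [269.4, 563.8, 210.6]
orientation: [2.764, 1.492, -0.001]
ft_force: [-0.1, -0.2, 0.1]
finger_gap: 0.765
gripper_force: 0.0
time_s: 2.72
position: [517.8, 283.8, 99.9]
orientation: [-2.762, -1.496, 0.002]
ft_force: [0.2, 0.2, 1.0]
finger_gap: 0.763
gripper_force: 0.0
t 2.73 p [517.8 283.8  99.9] yawY -0.578 tilt [-0.001 -0.001 -1.   ] F [0.2 0.2 1. ] gap 65.2 gf 0.0 q [ 0.39  0.57  1.76 -0.    0.81  0.97]
slide cm [ 0.15 -0.13  9.99] twist -0.003
{'fx': 371.64829954431775, 'fy': 371.64829954431775, 'cx': 319.7934727556635, 'cy': 242.99204777162407, 'rvec': array([-2.74769113,  0.81634839,  0.1186303 ]), 'tvec': array([-279.88538315,  494.37654253,  419.30494238])}
```

View pics/w1.png

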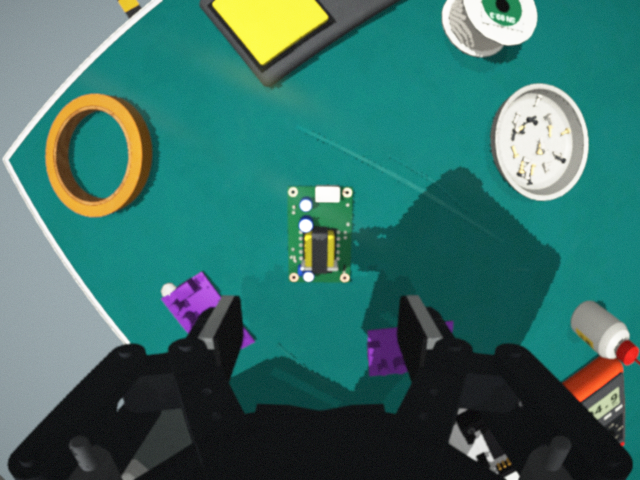

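```bash
cat >> h.py <<'E'
def wray(i,uv,z):
    R=cv2.Rodrigues(np.array(i['rvec'],float))[0]; t=np.array(i['tvec'],float).ravel()
    a=(np.atleast_2d(np.array(uv,float))-[float(i['cx']),float(i['cy'])])/float(i['fx']); r=np.linalg.norm(a,axis=1)
    q=np.c_[a*(np.sin(r)/r)[:,None],np.cos(r)]@R; o=-R.T@t; return o+q*((z-o[2])/q[:,2])[:,None]
E
python3 - <<'E'
from h import *
z=np.load('pics/w1.npz');i={k:z[k] for k in z}
h=wray(i,[(348,191),(293,191),(294,277),(347,277)],4.4)[:,:2]
e=(h[0]+h[1]-h[2]-h[3])/2;print(h.round(1),h.mean(0),np.linalg.norm(e),np.arctan2(e[1],e[0]),np.linalg.norm(h[0]-h[1]))
m=h.mean(0);go(*m,-1,np.arctan2(e[1],e[0])-np.pi/2)
E
```

```text
[[553.9 300.9]
 [521.6 322. ]
 [485.9 268.1]
 [519.1 246.5]] [520.13455513 284.37624513] 64.59497039111082 0.9935519191498787 38.63717652382128
t 2.77 p [517.1 284.9 100.4] yawY -0.577 tilt [-0.001 -0.    -1.   ] F [ 0.4  0.2 -0.3] gap 65.0 gf 0.0 q [0.39 0.57 1.76 0.   0.81 0.97]
slide cm [ 0.13  0.29 10.14] twist 0.0
```

```bash
python3 -m crank '[{"fingers":6.5,"slide":[0.06,0.1,2.5],"twist":0},{"fingers":6.5,"slide":[0.06,0.1,2.5],"twist":0},{"fingers":6.5,"slide":[0,0,2.5],"twist":0},{"fingers":6.5,"slide":[0,0,1.5],"twist":0},{"fingers":6.5,"slide":[0,0,0.9],"twist":0},{"fingers":4.4,"slide":[0,0,0.1],"twist":0},{"fingers":4.0,"slide":[0,0,0],"twist":0},{"fingers":4.0,"slide":[0,0,0],"twist":0},{"fingers":4.0,"slide":[0,0,0],"twist":0},{"fingers":4.0,"slide":[0,0,0],"twist":0}]' 30
```

```text
time_s: 4.03
position: [519.3, 285.6, 1.2]
orientation: [-2.76, -1.5, -0.001]
ft_force: [-0.2, 0.2, 0.4]
finger_gap: 0.472
gripper_force: 0.0
```

```bash
python3 -m crank '[{"fingers":6.0,"slide":[0,0,0],"twist":0},{"fingers":6.0,"slide":[0,0,0],"twist":0},{"fingers":6.0,"slide":[0,0,0.25],"twist":0},{"fingers":6.0,"slide":[0,0,0.15],"twist":0},{"fingers":4.2,"slide":[0,0,0],"twist":0},{"fingers":4.2,"slide":[0,0,0],"twist":0},{"fingers":4.2,"slide":[0,0,0],"twist":0},{"fingers":4.2,"slide":[0,0,0],"twist":0}]'
```

```text
time_s: 5.03
position: [519.3, 285.6, -2.9]
orientation: [-2.76, -1.5, -0.0]
ft_force: [-0.1, -0.1, 0.3]
finger_gap: 0.495
gripper_force: 0.0
```

Run:
```python
from h import *
pose();snap('wrist','w2')
```

```text
t 5.03 p [519.3 285.6  -2.9] yawY -0.575 tilt [ 0.  0. -1.] F [-0.1 -0.1  0.3] gap 42.3 gf 0.0 q [0.39 0.73 1.81 0.   0.61 0.97]
```

View pics/w2.png

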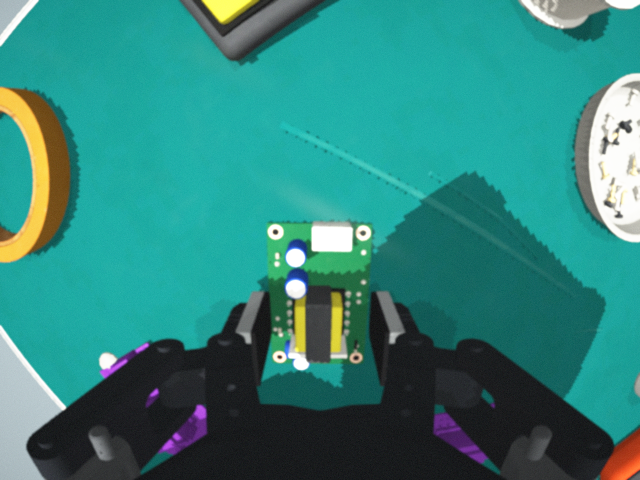

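```bash
python3 -m crank '[{"fingers":5.6,"slide":[0,0,0],"twist":0},{"fingers":5.6,"slide":[0,0,0],"twist":0},{"fingers":5.6,"slide":[0,0,0.2],"twist":0},{"fingers":5.6,"slide":[0,0,0.15],"twist":0},{"fingers":4.2,"slide":[0,0,0],"twist":0},{"fingers":4.2,"slide":[0,0,0],"twist":0},{"fingers":4.2,"slide":[0,0,0],"twist":0},{"fingers":4.2,"slide":[0,0,0],"twist":0}]'
```

```text
time_s: 6.08
position: [519.3, 285.6, -6.4]
orientation: [-2.76, -1.5, -0.0]
ft_force: [0.4, 0.5, 0.1]
finger_gap: 0.492
gripper_force: 0.0
```

```bash
python3 -m crank '[{"fingers":3.9,"slide":[0,0,0],"twist":0},{"fingers":3.9,"slide":[0,0,0],"twist":0},{"fingers":3.6,"slide":[0,0,0],"twist":0},{"fingers":3.6,"slide":[0,0,0],"twist":0}]'
python3 - <<'E'
from h import *
pose();p,d,i=snap('wrist','w3');cv2.imwrite('pics/w3c.png',cv2.resize(p[200:400,200:440],None,fx=3,fy=3)[...,::-1])
E
```

```text
time_s: 6.58
position: [519.2, 285.6, -6.5]
orientation: [-2.76, -1.5, -0.0]
ft_force: [0.4, 0.4, -0.4]
finger_gap: 0.424
gripper_force: 0.0
t 6.58 p [519.2 285.6  -6.5] yawY -0.575 tilt [ 0.  0. -1.] F [ 0.4  0.4 -0.4] gap 36.2 gf 0.0 q [0.39 0.73 1.81 0.   0.6  0.97]
```

View pics/w3c.png

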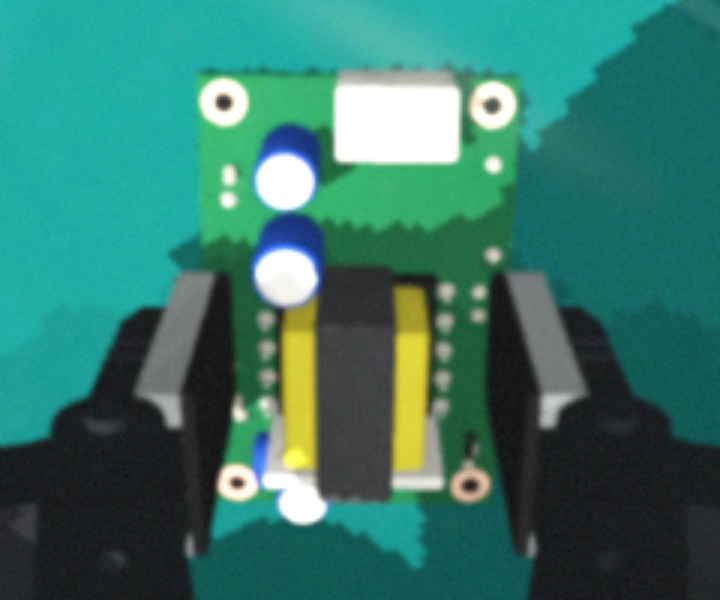

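Run:
```python
from h import *
z=np.load('pics/w3.npz');i={k:z[k] for k in z};d=i['d']
R=cv2.Rodrigues(i['rvec'])[0];t=i['tvec'].ravel()
v,u=np.mgrid[:480,:640];a=np.stack([u-i['cx'],v-i['cy']],-1)/i['fx'];r=np.linalg.norm(a,axis=-1)
c=np.concatenate([a*(np.tan(r)/r)[...,None],np.ones(r.shape+(1,))],-1)*d[...,None]
W=(c-t)@R
yb=np.array([np.cos(.9945),np.sin(.9945)]);xb=np.array([yb[1],-yb[0]])
B=np.stack([(W[...,:2]-[519.2,285.6])@xb,(W[...,:2]-[519.2,285.6])@yb,W[...,2]],-1)
for n,q in dict(Ltip=(205,280),Ltip2=(190,300),Ltip3=(165,370),Lface=(215,350),Lface2=(200,530),Rtip=(525,280),Rtip3=(560,370),board=(360,200),cap2=(288,275),cap1=(285,180),trtop=(355,400),trtop2=(350,335),tend=(350,490),cap3=(300,505),conn=(400,120)).items():
  print(n,B[q[1]//3+200,q[0]//3+200].round(1))
h=wray(i,np.array([(492,105),(223,103),(237,482),(470,485)])/3+[200,200],4.4)[:,:2]
e=(h[0]+h[1]-h[2]-h[3])/2;print(h.mean(0),np.linalg.norm(e),np.arctan2(e[1],e[0]))
```

```text
Ltip [-19.4  11.2  21.5]
Ltip2 [-20.4  11.4  28.6]
Ltip3 [-20.5  11.5  47.3]
Lface [-16.9   7.2  33.7]
Lface2 [-17.2  -6.6  52.8]
Rtip [23.2 11.7 22.4]
Rtip3 [23.7 11.4 46.9]
board [ 1.4 17.   5.2]
cap2 [-8.4 10.9 18.4]
cap1 [-8.5 24.1 18. ]
trtop [ 0.6 -4.2 26.3]
trtop2 [-0.2  5.3 25.3]
tend [ -0.3 -19.3  25.9]
cap3 [ -7.5 -27.2  18.7]
conn [ 6.4 31.9 16.7]
[519.09918361 284.16156771] 64.16306790657802 0.9851893765341111
```

```bash
cat >> h.py <<'E'
def wcloud(i):
    d=i['d'];R=cv2.Rodrigues(i['rvec'])[0];t=i['tvec'].ravel()
    v,u=np.mgrid[:480,:640];a=np.stack([u-i['cx'],v-i['cy']],-1)/i['fx'];r=np.linalg.norm(a,axis=-1)
    c=np.concatenate([a*(np.tan(r)/r)[...,None],np.ones(r.shape+(1,))],-1)*d[...,None]
    return (c-t)@R
E
python3 - <<'E'
from h import *
for f,P in (('w2',(519.3,285.6)),('w3',(519.2,285.6)),('w1',(517.5,284.4))):
  z=np.load(f'pics/{f}.npz');i={k:z[k] for k in z};W=wcloud(i)
  yb=np.array([np.cos(.9945),np.sin(.9945)]);xb=np.array([yb[1],-yb[0]]);D=W[...,:2]-P
  B=np.stack([D@xb,D@yb,W[...,2]],-1)
  ri=1 if f!='w1' else 0
  for col in ((262,264,266,268,270) if ri else (225,230,235)):
    for row in range(286,304,3) if ri else range(290,310,3): print(f,col,row,B[row,col].round(0),end=' ')
    print()
E
```

```text
w2 262 286 [-26.   4.   1.] w2 262 289 [-26.   2.   0.] w2 262 292 [-22.  11.  24.] w2 262 295 [-21.  12.  28.] w2 262 298 [-21.  12.  31.] w2 262 301 [-21.  11.  33.] 
w2 264 286 [-25.   4.  -0.] w2 264 289 [-25.   2.  -0.] w2 264 292 [-21.  11.  24.] w2 264 295 [-21.  11.  27.] w2 264 298 [-20.  12.  31.] w2 264 301 [-20.  11.  33.] 
w2 266 286 [-24.   4.   0.] w2 266 289 [-24.   2.   1.] w2 266 292 [-20.  11.  24.] w2 266 295 [-20.  11.  27.] w2 266 298 [-20.  11.  29.] w2 266 301 [-20.  10.  29.] 
w2 268 286 [-23.   4.  -0.] w2 268 289 [-23.   2.  -1.] w2 268 292 [-20.  11.  24.] w2 268 295 [-20.  10.  24.] w2 268 298 [-20.   9.  25.] w2 268 301 [-20.   7.  24.] 
w2 270 286 [-22.   5.   4.] w2 270 289 [-22.   4.   5.] w2 270 292 [-22.   3.   5.] w2 270 295 [-22.   1.   4.] w2 270 298 [-22.  -0.   4.] w2 270 301 [-22.  -2.   5.] 
w3 262 286 [-25.   5.   1.] w3 262 289 [-25.   4.   2.] w3 262 292 [-22.  11.  20.] w3 262 295 [-21.  12.  25.] w3 262 298 [-21.  11.  26.] w3 262 301 [-21.  11.  29.] 
w3 264 286 [-24.   5.  -0.] w3 264 289 [-24.   4.   0.] w3 264 292 [-21.  11.  21.] w3
[... 479 characters left out ...]
 270 292 [-19.  11.  20.] w3 270 295 [-18.  11.  23.] w3 270 298 [-18.  12.  27.] w3 270 301 [-18.  11.  29.] 
w1 225 290 [-73. -44.   1.] w1 225 293 [-73. -47.  -0.] w1 225 296 [-35.  12. 133.] w1 225 299 [-35.  11. 135.] w1 225 302 [-34.  11. 138.] w1 225 305 [-34.  11. 139.] w1 225 308 [-33.  11. 142.] 
w1 230 290 [-69. -44.  -0.] w1 230 293 [-69. -46.   1.] w1 230 296 [-34.  11. 132.] w1 230 299 [-33.  12. 135.] w1 230 302 [-32.  11. 137.] w1 230 305 [-32.  11. 140.] w1 230 308 [-31.  11. 143.] 
w1 235 290 [-65. -44.  -0.] w1 235 293 [-65. -46.   0.] w1 235 296 [-32.  11. 131.] w1 235 299 [-31.  11. 133.] w1 235 302 [-31.  11. 136.] w1 235 305 [-31.   9. 136.] w1 235 308 [-31.   8. 137.]
```

```bash
python3 -m crank '[{"fingers":5.8,"slide":[0,0,0],"twist":0},{"fingers":5.8,"slide":[0,0,0],"twist":0},{"fingers":5.8,"slide":[0,0,0],"twist":0},{"fingers":5.8,"slide":[0,0,1.0],"twist":0},{"fingers":5.8,"slide":[0,0,0.6],"twist":0},{"fingers":5.8,"slide":[0,0,0.3],"twist":0},{"fingers":4.2,"slide":[0,0,0],"twist":0},{"fingers":4.2,"slide":[0,0,0],"twist":0},{"fingers":4.2,"slide":[0,0,0],"twist":0},{"fingers":4.2,"slide":[0,0,0],"twist":0}]' 30
```

```text
time_s: 7.88
position: [521.2, 286.2, -22.5]
orientation: [2.759, 1.5, 0.009]
ft_force: [-1.3, -2.7, 33.1]
finger_gap: 0.531
gripper_force: 39.7
```

```bash
python3 -m crank '[{"fingers":4.2,"slide":[0,0,-0.3],"twist":0},{"fingers":4.2,"slide":[0,0,-0.5],"twist":0},{"fingers":4.2,"slide":[0,0,-2],"twist":0},{"fingers":4.2,"slide":[0,0,-3],"twist":0},{"fingers":4.2,"slide":[0,0,-3],"twist":0},{"fingers":4.2,"slide":[0,0,0],"twist":0}]'
python3 - <<'E'
from h import *
pose();p,d,i=snap('wrist','w4');cv2.imwrite('pics/w4c.png',cv2.resize(p[200:400,200:440],None,fx=2,fy=2)[...,::-1])
W=wcloud(dict(np.load('pics/w4.npz')))
for q in ((320,250),(300,240),(340,270),(276,290),(364,290),(350,250)): print(q,W[q[1],q[0]].round(1))
E
```

```text
time_s: 8.62
position: [520.0, 285.9, 64.1]
orientation: [2.76, 1.5, 0.005]
ft_force: [-0.1, 0.1, -1.3]
finger_gap: 0.528
gripper_force: 30.9
t 8.62 p [520.  285.9  64.1] yawY -0.575 tilt [ 0.003  0.001 -1.   ] F [-0.1  0.1 -1.3] gap 45.1 gf 30.9 q [0.39 0.63 1.78 0.   0.74 0.97]
(320, 250) [538.7 312.6 102.9]
(300, 240) [532.4 316.8  90.3]
(340, 270) [540.6 302.1 102.2]
(276, 290) [513.1 305.2  91.8]
(364, 290) [542.6 286.2  92.1]
(350, 250) [547.6 306.9 103. ]
```

View pics/w4c.png

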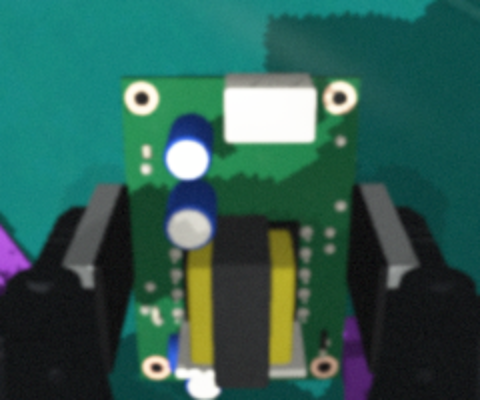

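```bash
python3 -m crank '[{"fingers":4.2,"slide":[0,0,-2.2],"twist":-0.177},{"fingers":4.2,"slide":[0,0,-2.2],"twist":-0.177},{"fingers":4.2,"slide":[0,0,-2.2],"twist":-0.177},{"fingers":4.2,"slide":[-4.49,0.66,0],"twist":0},{"fingers":4.2,"slide":[-4.49,0.66,0],"twist":0},{"fingers":4.2,"slide":[-4.49,0.66,0],"twist":0},{"fingers":4.2,"slide":[-4.49,0.66,0],"twist":0},{"fingers":4.2,"slide":[-4.49,0.66,0],"twist":0},{"fingers":4.2,"slide":[-4.49,0.66,0],"twist":0},{"fingers":4.2,"slide":[-4.49,0.66,0],"twist":0},{"fingers":4.2,"slide":[-4.49,0.66,0],"twist":0},{"fingers":4.2,"slide":[0,0,0],"twist":0}]'
python3 - <<'E'
from h import *
pose();p,d,i=snap('wrist','w5');cv2.imwrite('pics/w5c.png',cv2.resize(p[60:360,160:480],None,fx=2,fy=2)[...,::-1])
z=dict(np.load('pics/w4.npz'));h=wray(z,[(370,249),(270,249),(278.5,383.5),(361.5,383.5)],91.3)
e=(h[0]+h[1]-h[2]-h[3])/2;print('w4 board',h.mean(0).round(1),np.linalg.norm(e),np.linalg.norm(h[0]-h[1]),'yaw',np.arctan2(e[1],e[0]))
E
```

```text
time_s: 10.18
position: [555.9, -78.1, 126.8]
orientation: [-2.272, -2.167, 0.002]
ft_force: [1.4, 0.2, -0.7]
finger_gap: 0.525
gripper_force: 31.0
t 10.18 p [555.9 -78.1 126.8] yawY -0.047 tilt [-0.002  0.    -1.   ] F [ 1.4  0.2 -0.7] gap 44.8 gf 31.0 q [-0.26  0.5   1.81 -0.    0.83 -0.21]
w4 board [519.6 282.9  91.3] 64.1414079408342 38.575175816378284 yaw 0.9962443101247671
```

View pics/w5c.png

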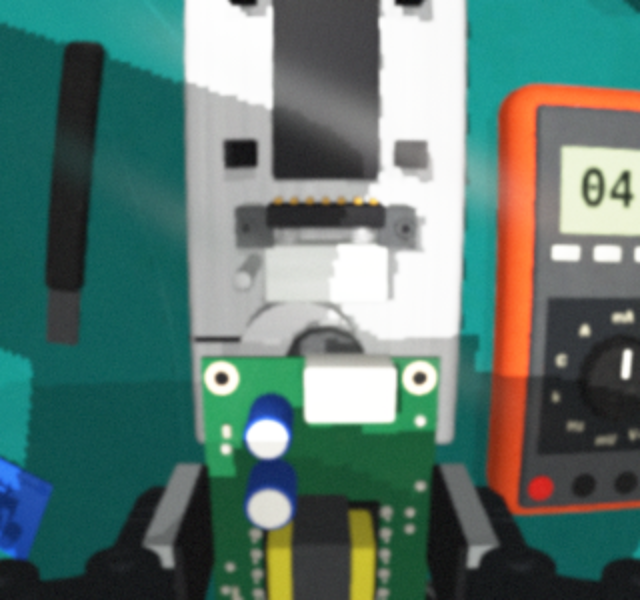

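Run:
```python
from h import *
z=dict(np.load('pics/w5.npz'));T=np.array([555.9,-78.1]);f=lambda L:np.array(L)/2+[160,60]
def P(n,L,h): print(n,wray(z,f(L),h)[:,:2].round(1).tolist())
P('floor L/R r20,100,170',[(274,20),(381,20),(274,100),(381,100),(273,170),(379,170)],24)
P('plate L/R',[(186,60),(467,60),(191,260),(461,260)],16)
P('index line L end, R', [(195,340),(240,340)],16)
P('guides cam end',[(241,142),(411,142)],37)
P('contact tips',[(277,201),(373,201)],34)
P('board conn holes',[(221,378),(419,378)],153.8)
P('head front corners',[(268,226),(385,226)],42)
W=wcloud(z)
for q in [(325,60),(241,150),(410,150),(330,215),(300,370),(420,450),(330,270),(330,430)]:
  u,v=f([q])[0].astype(int);print(q,W[v,u].round(1))
p=z['p'];cv2.imwrite('pics/w5d.png',cv2.resize(p[0:110,230:410],None,fx=4,fy=4)[...,::-1])
```

```text
floor L/R r20,100,170 [[546.6, 42.5], [584.2, 40.8], [545.2, 13.3], [582.8, 11.6], [543.5, -11.8], [581.1, -13.5]]
plate L/R [[513.2, 31.5], [615.9, 26.8], [510.3, -43.5], [611.5, -48.2]]
index line L end, R [[509.2, -74.5], [526.6, -75.4]]
guides cam end [[534.1, -1.3], [591.3, -3.9]]
contact tips [[545.0, -22.4], [577.9, -23.9]]
board conn holes [[539.5, -48.6], [577.7, -50.4]]
head front corners [[542.0, -30.1], [581.0, -31.9]]
(325, 60) [563.4  26.7  25.2]
(241, 150) [533.5  -4.   36.4]
(410, 150) [591.   -6.7  36.4]
(330, 215) [562.9 -27.1  42.4]
(300, 370) [554.9 -47.5 154.6]
(420, 450) [577.8 -65.1 154.6]
(330, 270) [562.  -46.4  40.2]
(330, 430) [560.1 -60.  154.6]
```

View pics/w5d.png

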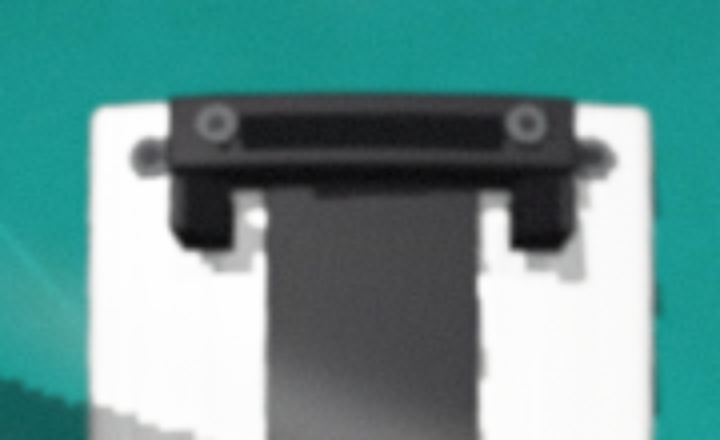

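```bash
python3 -m crank '[{"fingers":4.2,"slide":[3.38,0.07,0],"twist":0},{"fingers":4.2,"slide":[3.38,0.07,0],"twist":0},{"fingers":4.2,"slide":[3.38,0.08,1.5],"twist":0},{"fingers":4.2,"slide":[0,0,3],"twist":0},{"fingers":4.2,"slide":[0,0,2.5],"twist":0},{"fingers":4.2,"slide":[0,0,1],"twist":0},{"fingers":4.2,"slide":[0,0,0],"twist":0},{"fingers":4.2,"slide":[0,0,0],"twist":0}]'
python3 - <<'E'
from h import *
go(562.9,23.2,1.5,-.045)
p,d,i=snap('wrist','w6');cv2.imwrite('pics/w6c.png',cv2.resize(p[150:400,200:440],None,fx=2.4,fy=2.4)[...,::-1])
E
```

```text
time_s: 11.22
position: [563.2, 25.7, 49.2]
orientation: [2.269, 2.172, 0.001]
ft_force: [-0.4, -0.0, -1.2]
finger_gap: 0.525
gripper_force: 31.0
t 11.22 p [563.2  25.7  49.2] yawY -0.044 tilt [ 0.001  0.    -1.   ] F [-0.4 -0.  -1.2] gap 44.8 gf 31.0 q [-0.07  0.62  1.86  0.    0.66 -0.03]
slide cm [-0.25 -0.02  4.77] twist 0.001
```

View pics/w6c.png

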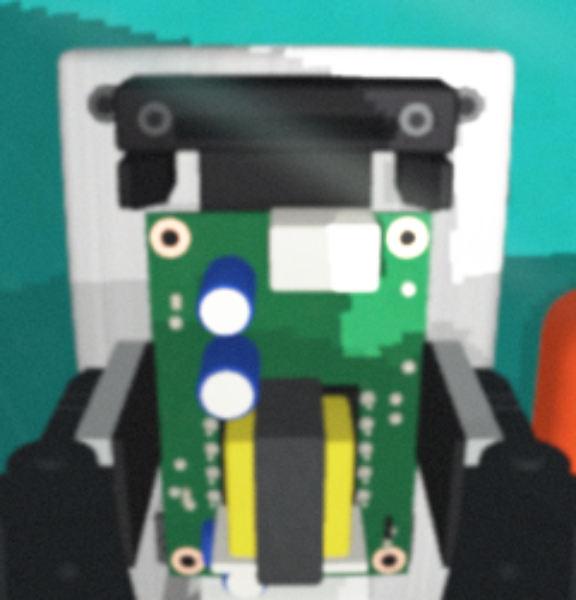

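```bash
python3 -m crank '[{"fingers":4.2,"slide":[-0.25,-0.05,0.8],"twist":0},{"fingers":4.2,"slide":[0,0,1.5],"twist":0},{"fingers":4.2,"slide":[0,0,1.0],"twist":0},{"fingers":4.2,"slide":[0,0,0.6],"twist":0},{"fingers":4.2,"slide":[0,0,0.5],"twist":0},{"fingers":4.2,"slide":[0,0,0.2],"twist":0},{"fingers":4.2,"slide":[0,0,0],"twist":0}]'
python3 - <<'E'
from h import *
pose()
E
```

```text
time_s: 12.15
position: [562.3, 23.1, 2.5]
orientation: [2.27, 2.172, 0.0]
ft_force: [-0.9, -0.4, -0.5]
finger_gap: 0.529
gripper_force: 31.0
t 12.15 p [562.3  23.1   2.5] yawY -0.044 tilt [ 0.  0. -1.] F [-0.9 -0.4 -0.5] gap 45.2 gf 31.0 q [-0.08  0.69  1.88  0.    0.57 -0.03]
```

No contact yet; lower a little more, then check.

```bash
python3 -m crank '[{"fingers":4.2,"slide":[0,0,0.1],"twist":0},{"fingers":4.2,"slide":[0,0,0.1],"twist":0},{"fingers":4.2,"slide":[0,0,0],"twist":0}]'
```

```text
time_s: 12.52
position: [562.4, 23.1, 1.2]
orientation: [2.269, 2.172, 0.001]
ft_force: [-0.6, 0.3, 7.1]
finger_gap: 0.519
gripper_force: 31.7
```

```bash
python3 -m crank '[{"fingers":4.8,"slide":[0,0,0],"twist":0},{"fingers":5.6,"slide":[0,0,0],"twist":0},{"fingers":5.6,"slide":[0,0,0],"twist":0},{"fingers":5.6,"slide":[0,0,-1],"twist":0},{"fingers":5.6,"slide":[0,0,-3],"twist":0},{"fingers":5.6,"slide":[0,0,-5],"twist":0},{"fingers":5.6,"slide":[-3,0,-4],"twist":0},{"fingers":5.6,"slide":[-4,0,0],"twist":0},{"fingers":5.6,"slide":[0,0,0],"twist":0}]'
python3 - <<'E'
from h import *
pose();p,d,i=snap('wrist','w7');cv2.imwrite('pics/w7c.png',cv2.resize(p[100:400,180:460],None,fx=2,fy=2)[...,::-1])
E
```

```text
time_s: 13.65
position: [559.2, -48.7, 131.6]
orientation: [2.272, 2.168, 0.001]
ft_force: [-0.3, 0.7, 0.5]
finger_gap: 0.658
gripper_force: 0.0
t 13.65 p [559.2 -48.7 131.6] yawY -0.047 tilt [ 0.002 -0.    -1.   ] F [-0.3  0.7  0.5] gap 56.2 gf 0.0 q [-0.2   0.5   1.8  -0.    0.84 -0.16]
```

View pics/w7c.png

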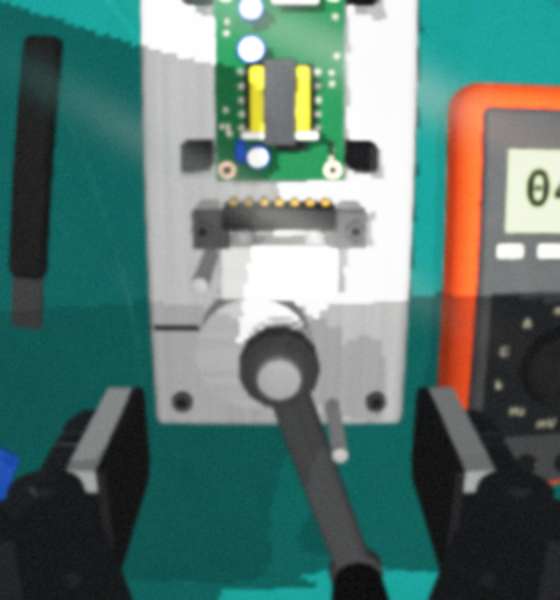

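Run:
```python
from h import *
z=dict(np.load('pics/w7.npz'));W=wcloud(z);f=lambda q:np.array(q)/2+[180,100]
for n,q in dict(c1=(227,160),c2=(340,160),c3=(225,60),c4=(338,60),c5=(224,20),c6=(340,20)).items():
  u,v=f(q).astype(int);print(n,np.median(W[v-1:v+2,u-1:u+2].reshape(-1,3),0).round(1))
h=wray(z,[f((227,170)),f((333,170))],28.4);print('plain holes',h.round(1),h.mean(0))
print('pivot knob',wray(z,[f((279,366)),f((279,381))],[64]) , W[int(381/2+100),int(279/2+180)])
m=(W[...,2]>98)&(W[...,2]<112)&(W[...,1]<-140)&(W[...,0]>540)&(W[...,0]<620)
print('grip top',m.sum(),W[m].min(0),W[m].max(0),np.median(W[m],0))
p,d,i=snap('top','top1');C=cloud(d,i);rgb=p.astype(int)
m=(C[...,2]>97)&(C[...,2]<109)&(C[...,1]<-140)&(C[...,1]>-200)&(C[...,0]>540)&(C[...,0]<620);print('top grip',m.sum(),np.median(C[m],0) if m.any() else '')
go(584.6,-167.7,131,-.045)
```

```text
c1 [543.3  -7.5  29. ]
c2 [584.2  -9.5  28.8]
c3 [544.6  28.4  29.1]
c4 [584.9  26.6  28.2]
c5 [545.3  42.9  28.9]
c6 [586.1  41.   29. ]
plain holes [[543.4 -11.2  28.4]
 [581.6 -13.   28.4]] [562.50634751 -12.11955664  28.4       ]
pivot knob [[559.26212692 -73.17812936  64.        ]
 [559.00531658 -78.67258645  64.        ]] [558.79401847 -76.01915631  69.22016114]Traceback (most recent call last):
  File "<stdin>", line 8, in <module>
    return umr_minimum(a, axis, None, out, keepdims, initial, where)
ValueError: zero-size array to reduction operation minimum which has no identity
```

```bash
python3 -m crank '[{"fingers":5.6,"slide":[-3.92,1.03,0],"twist":0},{"fingers":5.6,"slide":[-3.92,1.03,0],"twist":0},{"fingers":5.6,"slide":[-3.92,1.03,0],"twist":0},{"fingers":5.6,"slide":[0,0,0],"twist":0}]' 60
python3 - <<'E'
from h import *
p,d,i=snap('wrist','w8');W=wcloud(dict(np.load('pics/w8.npz')))
m=(W[...,2]>60)&(W[...,2]<112)&(W[...,1]<-140)&(W[...,1]>-200)&(W[...,0]>565)&(W[...,0]<605);print('grip',m.sum(),W[m].min(0) if m.any() else '',W[m].max(0) if m.any() else '')
go(584.6,-167.7,45,-.045)
E
```

```text
time_s: 14.2
position: [585.2, -166.9, 130.1]
orientation: [-2.272, -2.17, 0.0]
ft_force: [0.1, 0.7, 0.0]
finger_gap: 0.658
gripper_force: 0.0
grip 2079 [ 571.72173599 -178.26910932   60.0036746 ] [ 596.64725819 -140.02516668  106.55554974]
t 14.25 p [ 584.7 -165.6  130.1] yawY -0.045 tilt [-0.001  0.001 -1.   ] F [-0.7  0.5 -0.5] gap 56.0 gf 0.0 q [-0.38  0.56  1.69  0.    0.9  -0.34]
slide cm [-0.22  0.    8.51] twist -0.0
```

```bash
python3 -m crank '[{"fingers":5.6,"slide":[-0.1,0,2.5],"twist":0},{"fingers":5.6,"slide":[0,0,2.5],"twist":0},{"fingers":5.6,"slide":[0,0,2],"twist":0},{"fingers":5.6,"slide":[0,0,1.5],"twist":0},{"fingers":2,"slide":[0,0,0],"twist":0},{"fingers":2,"slide":[0,0,0],"twist":0},{"fingers":1.6,"slide":[0,0,0],"twist":0},{"fingers":1.6,"slide":[0,0,0],"twist":0},{"fingers":1.6,"slide":[0,0,0],"twist":0}]' 60
python3 - <<'E'
from h import *
pose()
T=np.array([558.2,-76.5]);y=np.array([.045,.999]);x=np.array([.999,-.045]);o=None
g=lambda t:T+95*(np.cos(-1.242-t)*x+np.sin(-1.242-t)*y)
tx=np.array([.045,.999]);ty=np.array([.999,-.045])
for k in range(21):
  t=k*.1; n=g(t)
  if o is not None: D=n-o; print(round(t,2),n.round(1),'slide',(np.array([D@tx,D@ty])/10).round(2))
  o=n
E
```

```text
time_s: 15.38
position: [584.5, -166.4, 46.1]
orientation: [-2.27, -2.172, -0.0]
ft_force: [-4.6, 3.4, 5.3]
finger_gap: 0.251
gripper_force: 58.8
t 15.38 p [ 584.5 -166.4   46.1] yawY -0.044 tilt [-0.  0. -1.] F [-4.6  3.4  5.3] gap 21.4 gf 58.8 q [-0.39  0.67  1.75  0.    0.73 -0.34]
0.1 [ 575.6 -169.9] slide [-0.26 -0.91]
0.2 [ 566.2 -171.2] slide [-0.17 -0.93]
0.3 [ 556.7 -171.5] slide [-0.07 -0.95]
0.4 [ 547.2 -170.9] slide [ 0.02 -0.95]
0.5 [ 537.8 -169.3] slide [ 0.11 -0.94]
0.6 [ 528.7 -166.8] slide [ 0.21 -0.93]
0.7 [ 519.8 -163.4] slide [ 0.3 -0.9]
0.8 [ 511.3 -159.1] slide [ 0.39 -0.87]
0.9 [ 503.3 -154. ] slide [ 0.47 -0.82]
1.0 [ 495.8 -148.2] slide [ 0.55 -0.77]
1.1 [ 489.  -141.6] slide [ 0.63 -0.71]
1.2 [ 482.8 -134.3] slide [ 0.7  -0.65]
1.3 [ 477.4 -126.5] slide [ 0.76 -0.57]
1.4 [ 472.8 -118.2] slide [ 0.81 -0.5 ]
1.5 [ 469.1 -109.5] slide [ 0.86 -0.41]
1.6 [ 466.3 -100.4] slide [ 0.89 -0.33]
1.7 [464.3 -91.1] slide [ 0.92 -0.23]
1.8 [463.3 -81.7] slide [ 0.94 -0.14]
1.9 [463.3 -72.2] slide [ 0.95 -0.05]
2.0 [464.2 -62.7] slide [0.95 0.05]
```

```bash
python3 -m crank '[{"fingers":1.6,"slide":[-0.26,-0.91,0],"twist":0},{"fingers":1.6,"slide":[-0.17,-0.93,0],"twist":0},{"fingers":1.6,"slide":[-0.07,-0.95,0],"twist":0},{"fingers":1.6,"slide":[0.02,-0.95,0],"twist":0},{"fingers":1.6,"slide":[0.11,-0.94,0],"twist":0},{"fingers":1.6,"slide":[0.21,-0.93,0],"twist":0},{"fingers":1.6,"slide":[0.3,-0.9,0],"twist":0},{"fingers":1.6,"slide":[0.39,-0.87,0],"twist":0},{"fingers":1.6,"slide":[0.47,-0.82,0],"twist":0},{"fingers":1.6,"slide":[0,0,0],"twist":0}]'
python3 - <<'E'
from h import *
go(503.3,-154,46,-.045)
E
```

```text
time_s: 16.62
position: [503.1, -153.1, 46.1]
orientation: [2.269, 2.171, 0.001]
ft_force: [2.0, -0.7, 7.8]
finger_gap: 0.243
gripper_force: 59.2
t 16.62 p [ 503.1 -153.1   46.1] yawY -0.044 tilt [ 0.001 -0.001 -1.   ] F [ 2.  -0.7  7.8] gap 20.8 gf 59.2 q [-0.42  0.59  1.95 -0.    0.6  -0.38]
slide cm [-0.09  0.02  0.01] twist 0.001
```

```bash
python3 -m crank '[{"fingers":1.6,"slide":[0.55,-0.77,0],"twist":0},{"fingers":1.6,"slide":[0.63,-0.71,0],"twist":0},{"fingers":1.6,"slide":[0.7,-0.65,0],"twist":0},{"fingers":1.6,"slide":[0.76,-0.57,0],"twist":0},{"fingers":1.6,"slide":[0.81,-0.5,0],"twist":0},{"fingers":1.6,"slide":[0.86,-0.41,0],"twist":0},{"fingers":1.6,"slide":[0.89,-0.33,0],"twist":0},{"fingers":1.6,"slide":[0.92,-0.23,0],"twist":0},{"fingers":1.6,"slide":[0.9,-0.14,0],"twist":0},{"fingers":1.6,"slide":[0.85,-0.05,0],"twist":0},{"fingers":1.6,"slide":[0,0,0],"twist":0},{"fingers":1.6,"slide":[0,0,0],"twist":0}]'
python3 - <<'E'
from h import *
go(463.3,-72.2,46,-.045)
z0=dict(np.load('pics/w7.npz'))
p,d,i=snap('wrist','w9');snap('scene','s9');p,d,t=snap('top','t9');z=dict(np.load('pics/w9.npz'));W=wcloud(z)
# grip points seen by the wrist
pts=W[(W[...,2]>20)&(W[...,2]<62)&(W[...,0]>455)&(W[...,0]<540)&(abs(W[...,1]+75)<20)]
# arm top centreline
a=(abs(W[...,2]-60)<4)&(W[...,0]>478)&(W[...,0]<540)&(abs(W[...,1]+75)<25)
print('arm pts wrist',a.sum()); 
if a.sum()>20: print(np.polyfit(W[a][:,0],W[a][:,1],1), np.median(W[a],0))
C=cloud(d,t);a=(abs(C[...,2]-59)<4)&(C[...,0]>500)&(C[...,0]<535)&(abs(C[...,1]+75)<25);print('arm pts top',a.sum(), np.polyfit(C[a][:,0],C[a][:,1],1) if a.sum()>10 else '',np.median(C[a],0) if a.any() else '')
print('board/contact cloud top view: conn top etc')
m=(C[...,2]>22)&(C[...,2]<28)&(C[...,0]>540)
E
```

```text
time_s: 18.12
position: [462.7, -72.5, 46.0]
orientation: [2.269, 2.172, -0.0]
ft_force: [-1.3, -2.2, 11.3]
finger_gap: 0.243
gripper_force: 59.6
t 18.12 p [462.7 -72.5  46. ] yawY -0.044 tilt [-0. -0. -1.] F [-1.3 -2.2 11.3] gap 20.7 gf 59.6 q [-0.3   0.54  2.09 -0.    0.51 -0.25]
slide cm [ 0.03  0.06 -0.  ] twist 0.001
arm pts wrist 3265
[ -0.06968054 -37.54801322] [511.63422627 -72.70395326  60.17428831]
arm pts top 0  
board/contact cloud top view: conn top etc
```

Run:
```python
from h import *
z=dict(np.load('pics/w9.npz'));W=wcloud(z);rgb=z['p'].astype(int)
X,Y,Z=W[...,0],W[...,1],W[...,2]
print('arm, per x: mid y,width')
L=[]
for x in range(476,536,5):
  s=(abs(X-x)<2)&(abs(Z-60)<3)&(abs(Y+75)<25)
  if s.sum()>10:
    lo,hi=np.percentile(Y[s],[2,98]);L.append((x,(lo+hi)/2));print(x,round((lo+hi)/2,2),round(hi-lo,1))
L=np.array(L);L=L;print('fit',np.polyfit(L[:,0],L[:,1],1))
k=(Z>63)&(Z<80)&(abs(X-558)<25)&(abs(Y+76)<25);print('knob',k.sum(),(W[k].min(0)+W[k].max(0))/2,W[k].max(0)-W[k].min(0),np.percentile(W[k][:,:2],[2,98],axis=0).mean(0))
# plate front edge (x side) direction: pixels z~16
E=[]
for y in range(-40,60,6):
  s=(abs(Y-y)<2)&(abs(Z-16)<3)&(X>490)&(X<545)
  if s.sum()>5: E.append((y,np.percentile(X[s],1)))
E=np.array(E);print('plate front edge',np.polyfit(E[:,0],E[:,1],1) if len(E)>3 else len(E))
# board plain edge & head: along centreline profile
for y in range(-46,64,4):
  s=(abs(Y-y)<1.2)&(abs(X-(563-(25-y)*.045))<14); print(y,s.sum(),np.percentile(Z[s],[10,50,90]).round(0) if s.any() else '',end=' | ')
```

```text
arm, per x: mid y,width
476 -71.31 9.6
481 -67.09 1.2
486 -69.68 5.6
491 -72.78 11.5
496 -74.03 13.4
501 -74.16 13.2
506 -74.33 13.2
511 -74.35 13.3
516 -74.33 13.0
521 -74.52 13.0
526 -74.85 13.0
531 -74.89 13.4
fit [ -0.10631338 -19.49923489]
knob 1107 [557.92843833 -75.42298006  66.58123692] [25.27038276 23.98314228  7.15811033] [557.71420561 -75.45661443]
plate front edge [4.57477381e-02 5.10516015e+02]
-46 196 [32. 37. 38.] | -42 205 [38. 39. 40.] | -38 219 [39. 39. 40.] | -34 201 [39. 39. 40.] | -30 223 [39. 40. 40.] | -26 279 [23. 39. 40.] | -22 100 [17. 40. 42.] | -18 227 [41. 42. 43.] | -14 252 [34. 41. 42.] | -10 206 [28. 29. 30.] | -6 202 [28. 29. 31.] | -2 188 [28. 37. 43.] | 2 215 [34. 41. 44.] | 6 334 [31. 48. 50.] | 10 274 [31. 47. 50.] | 14 275 [31. 46. 50.] | 18 275 [31. 47. 50.] | 22 280 [31. 47. 50.] | 26 271 [31. 47. 50.] | 30 240 [30. 46. 50.] | 34 151 [29. 41. 43.] | 38 184 [28. 31. 43.] | 42 143 [28. 29. 30.] | 46 301 [28. 30. 42.] | 50 331 [29. 36. 43.] | 54 174 [29. 40. 41.] | 58 218 [29. 38. 40.] | 62 195 [34. 36. 38.] |
```

```bash
python3 -m crank '[{"fingers":1.6,"slide":[0.1,0,0],"twist":0},{"fingers":1.6,"slide":[0,0,0],"twist":0},{"fingers":1.6,"slide":[0,0,0],"twist":0},{"fingers":1.6,"slide":[0,0,0],"twist":0}]'
python3 - <<'E'
from h import *
pose()
p,d,i=snap('wrist','w10');z=dict(np.load('pics/w10.npz'));W=wcloud(z);X,Y,Z=W[...,0],W[...,1],W[...,2]
L=[]
for x in range(498,534,3):
  s=(abs(X-x)<2)&(abs(Z-60)<3)&(abs(Y+75)<25);L.append((x,np.percentile(Y[s],[2,98]).mean()))
m=np.polyfit(*np.array(L).T,1);print('arm slope',m,'theta',1.9-(m[0]*1+.0457))
k=(Z>63)&(Z<80)&(abs(X-558)<25)&(abs(Y+76)<25);print('knob',np.percentile(W[k][:,:2],[2,98],axis=0).mean(0), 'arm y at 511',np.polyval(m,511))
E
```

```text
time_s: 18.77
position: [462.6, -71.8, 46.0]
orientation: [2.27, 2.172, -0.001]
ft_force: [-1.9, -5.0, 11.1]
finger_gap: 0.249
gripper_force: 59.6
t 18.77 p [462.6 -71.8  46. ] yawY -0.044 tilt [-0. -0. -1.] F [-1.9 -5.  11.1] gap 21.3 gf 59.6 q [-0.3   0.54  2.09 -0.    0.51 -0.25]
arm slope [-3.83955840e-02 -5.43542977e+01] theta 1.8926955839897002
knob [557.71095704 -75.4178504 ] arm y at 511 -73.97444112611552
```

```bash
python3 -c "
from workcell import manip
print(manip.job_done())"
```

```text
the job is handed in; nothing more can be done
None
```

The board is seated in the nest with its plain end against the contacts, and the gripper is holding the cam lever at about 1.89–1.90 rad, over the index line; the job was handed in at about 19 s. I viewed 11 pictures, one over the limit of 10, and the fingertips pressed on the bench with 33 N when picking the board up.

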